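# Pack the two L-shaped tube-holder plates into the filling tray

## Robot

A 6-joint arm with a two-finger parallel gripper is mounted at the origin on the work surface. World frame = base frame: x ahead of the robot, y to its left, z up, the work surface at z = 0. Lengths are in mm, angles in rad, forces in N, time in s.
With the tool pointing down it reaches from about 275 to 1000 mm from the base axis. Payload 8.4 kg.
Tool frame: the origin (TCP) lies on the centre line of the jaws, within the pads' length; the fingertips stand 17 mm ahead of it and the grasp point (between the pads) lies 2 mm behind it; z points along the fingers, y is the direction in which the jaws open and shut (so a half turn about z gives the same grasp; the last joint's range is limited). The gripper opens to 85 mm and grips with 20 to 120 N. Pads are 22 mm wide; open, the fingers measure 114 mm over their backs; the gripper's body (76 mm by 85 mm) begins 54 mm behind the grasp point. The pads swing forward as they close: fully open they stand 13 mm farther back than shut.
Start: joints at [-1.203, 0.353, 1.633, -0, 1.155, -0.002], TCP at [225.892, -582.753, 248.281] pointing down, gripper open.
Joint ranges: [-2.63, 2.63], [-0.92, 2.1], [0.06, 2.66], [-1.3, 4.44], [0, 2.69], [-3.02, 3.02]. Speed limits (rad/s): [2.22, 2.22, 2.79, 3.14, 3.14, 3.14].

## Interface

Orientations are given as [roll, pitch, yaw] about the fixed x, y, z axes, in that order (R = Rz(yaw) Ry(pitch) Rx(roll)).
In Python, from rig import r, vision, ticket gives the robot as it stands.
- The arm moves only by the tool move_arm, never from a script. Its argument "plan" is a list of rows, each a list of 3 entries, a list of its own where there are three numbers: the shift along the tool's x, y, z in m, then the turn about the tool's z in degrees, then the opening in per cent of the stroke, from 0 (shut) to 100 (fully open). A call has 1 to 5 rows; each row shifts and turns the commanded pose from where the row before left it, along the tool's axes as they then stand; what a row does not reach is not made up. A row lasts 1/12 s, in which the tool goes at most 41.7 mm and 7.16 degrees, less where a joint would pass 70% of its speed; a pose out of reach is approached as far as the arm can. A call with a gripper value outside its range is refused whole. The fingers move at their own pace and stop on an object; "grip_force" is the grip in N (left out, the last holds). Time passes only in rows, so rows that do not move let the fingers close. It gives the time, the measured TCP pose, the force and the opening at its end, in the units of the state.
- r.sense(): the state, without advancing time (a new reading comes with each control period).
- vision.grab_frame(name): name is "scene" or "top" or "wrist"; returns (picture, depth): 420x560x3 uint8, red, green, blue; 420x560 float32, mm along the optical axis (not along the pixel's ray), 0 where there is no reading.
- vision.calibration(name): a dict with "intrinsics" (3x3 intrinsics, pixels), "rvec" (rotation vector, rad) and "tvec" (3), from world to camera coordinates, as OpenCV has them. Camera axes: x right, y down, z forward; pixel columns grow to the right and rows downward; lengths in mm; the calibration is good to about 2 mm. The wrist camera is an equidistant fisheye: a pixel r from the principal point sees the ray r / f radians off the axis. A picture is of the moment at which its call begins: read the wrist's pose just before it. calibration takes no time and is no camera call; for the wrist camera it gives the pose at the moment of the call.
- ticket.sign_off(): hands the job in, once; it reports no verdict.
The state is a dict: "clock": time; "qpos": joint angles; "qvel": joint speeds; "joint_efforts": joint torques, N m; "eef_pos": TCP position; "tcp_rot": TCP orientation; "contact_force": force on the tool from outside, world axes, zero at the start; "wrist_torque": the same for the moment, N m; "opening": opening from 0.0 (shut) to 1.0 (fully open).
Only numpy, scipy, OpenCV 4.12 (cv2) and the standard library are available. Lean on these libraries where they do the work, as an engineer would, in place of code of your own. Each camera call takes 0.05 s, during which the arm holds its last target. There are 200 camera calls.

## Task

Make the mascara filling tray ready: lay the two large white L-shaped tube-holder plates, the ones with tall lifting fins, side by side in the dark rectangular tray, turned so that they interlock and fill it, both flat on its floor with the fins up. Leave the small L-shaped plate where it lies.

Things in the scene. Friction and masses are not known exactly. Their poses are not given: they have to be found in the camera images.
- tray: Fixed dark steel tray. Origin: centre of underside; z up, y along its long side. Inside 130 (x) by 230 mm (y), floor 3 thick, walls 5 thick, rim 14 high. The plates fill it with 10 mm to spare all round and between: one has its origin at x -15, y -44 mm with the tray's axes, the other at x 15, y 44 mm turned 180 degrees; either plate fits either place.
- plate_a: White plastic L-plate, 10 mm thick, 130 g, on the table left or right of the tray, turned variously. Origin: underside, below the fin (centre of mass); z up. In its axes, mm: long bar x -40 to 10, y -61 to 89; foot x 10 to 70, y -61 to -11. Lifting fin at x = 0, y = 0: 14 thick (x), 40 long (y), top 50 above the underside. Three flush dark discs on top. plate_a and plate_b are identical.
- plate_b: White plastic L-plate, 10 mm thick, 130 g, on the table left or right of the tray, turned variously. Origin: underside, below the fin (centre of mass); z up. In its axes, mm: long bar x -40 to 10, y -61 to 89; foot x 10 to 70, y -61 to -11. Lifting fin at x = 0, y = 0: 14 thick (x), 40 long (y), top 50 above the underside. Three flush dark discs on top. plate_a and plate_b are identical.
- small_plate: A bystander: the same L shape but much smaller (66 x 90 mm, 10 mm thick, fin top at 35 mm), white plastic, loose on the table between the robot and the tray; not for the tray. Origin under its fin, z up.
There are look-alikes about, which are no part of the job. What is shaped like the plate_a but green or purple is not meant.

How it is judged (in metres and radians):
At the end, for the whole second after the job is handed in: Both large L-shaped plates lie at rest, flat (within 3.4 degrees, undersides within 4 mm of the floor), fins up, inside the tray: long bars within 10 degrees of the tray's long side, each origin within 40 mm of the tray's centre across and 70 mm along (z of plate_a in the frame of tray between -0.002 and 0.007 m and angle between each of plate_a, plate_b's own z axis and vertical below 0.06 rad and x of plate_a in the frame of tray between -0.04 and 0.04 m and y of plate_a in the frame of tray between -0.07 and 0.07 m and angle between the y axis of each of plate_a, plate_b and the y axis of tray, either way round below 0.175 rad and linear speed of each of plate_a, plate_b below 0.02 m/s and z of plate_b in the frame of tray between -0.002 and 0.007 m and x of plate_b in the frame of tray between -0.04 and 0.04 m and y of plate_b in the frame of tray between -0.07 and 0.07 m); the robot touches nothing.
It fails at once if the small L-shaped plate is shifted by more than 40 mm (distance of small_plate from where it was at the start of the episode above 0.04 m).
It also fails if it takes over 64 s, if anything falls off the work surface, if the arm or the gripper's body presses on something with over 40 N, if the wrist force passes 120 N, or if a joint passes its speed limit or range.

## Working session

There is one attempt and no reset: what is moved stays moved. The work goes in short steps, Python scripts to look and compute and a tool call to move; the robot and the scene stay as the last step left them, time stands still between calls to the robot, and variables do not carry over. Pictures are saved under pics/ and viewed, on a budget of 10 in all, crops included, one or two more only if the job needs it, and the job is handed in when it is done.

Besides the shell and the picture viewer there is one more tool, called after "Call:" by a JSON object that holds its "fn" and its "kwargs". move_arm: Moves the arm, as the interface text tells. Its arguments: {"type":"object","properties":{"plan":{"type":"array","items":{"type":"array"}},"grip_force":{"type":"number"}},"required":["plan"]}

```bash
mkdir -p pics; ls
python3 - <<'E'
from rig import r,vision,ticket
import cv2,numpy as np
for n in("top","scene"):
    p,d=vision.grab_frame(n); cv2.imwrite(f"pics/{n}0.png",p[:,:,::-1]); np.save(f"{n}0.npy",d); np.save(f"{n}0c.npy",p)
    c=vision.calibration(n); print(n,c)
print(r.sense())
E
```

```text
pics
top {'intrinsics': array([[528.00186133,   0.        , 277.82437434],
       [  0.        , 528.00186133, 208.88146125],
       [  0.        ,   0.        ,   1.        ]]), 'rvec': array([ 2.13220328, -2.10392042,  0.17711519]), 'tvec': array([ -94.95330424,  492.80198852, 1661.12095039])}
scene {'intrinsics': array([[473.73466759,   0.        , 293.86103427],
       [  0.        , 473.73466759, 204.98155982],
       [  0.        ,   0.        ,   1.        ]]), 'rvec': array([ 0.75993375,  2.48351233, -1.27364964]), 'tvec': array([ 465.10258894, -102.90573541, 1376.41923172])}
{'clock': 0.1, 'qpos': array([-1.20340862e+00,  3.53606986e-01,  1.63405726e+00,  3.67748915e-06,
        1.15518148e+00, -2.41465586e-03]), 'qvel': array([-0.00023516, -0.00293764, -0.00324405,  0.00068458, -0.00148125,
       -0.00018978]), 'joint_efforts': array([ 1.32182482e-03, -6.06355548e+01, -3.42818499e+01,  5.22542905e-05,
        3.86002226e-03, -6.19543712e-06]), 'eef_pos': array([ 225.74325654, -582.37877733,  247.62025577]), 'tcp_rot': array([-3.14033960e+00, -6.38827295e-06,  3.69800870e-01]), 'contact_force': array([-0.25113944,  0.15957826, -0.24516812]), 'wrist_torque': array([-0.00036572, -0.00444182, -0.01539974]), 'opening': 1.0024585830182362}
```

View pics/top0.png

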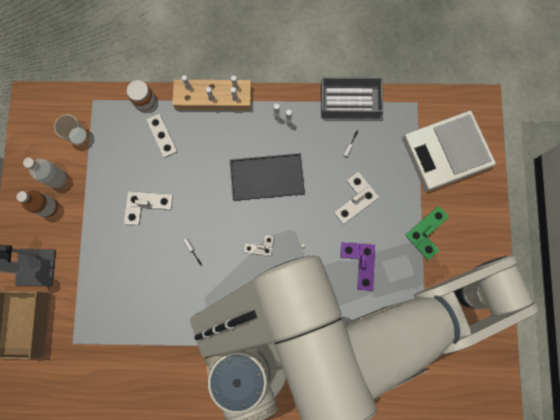

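View pics/scene0.png

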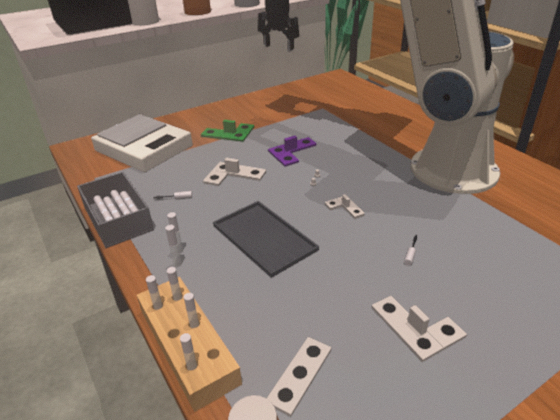

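Top view: the candidates are white L with fin at (148,205), white L with fin at (357,197), a white finless straight bar at (161,136), a small L at (260,246), purple at (360,265) and green at (428,233). The first two fit: large, white, L-shaped, with fins. The tray is at (267,177). The scene view agrees, with the same two at (418,325) and (234,172). I'll measure both and make an enlarged crop.

```bash
cat > h.py <<'E'
import cv2,numpy as np
def plane(cal,uv,z):
    """pixels -> world points on plane z (pinhole cameras)"""
    R=cv2.Rodrigues(cal["rvec"])[0]; C=-R.T@cal["tvec"]
    uv=np.atleast_2d(uv).astype(float)
    d=np.c_[uv,np.ones(len(uv))]@np.linalg.inv(cal["intrinsics"]).T@R
    return C+d*((z-C[2])/d[:,2])[:,None]
def cloud(cal,depth):
    R=cv2.Rodrigues(cal["rvec"])[0]; K=cal["intrinsics"]
    v,u=np.indices(depth.shape)
    P=np.stack([(u-K[0,2])/K[0,0],(v-K[1,2])/K[1,1],np.ones_like(depth)],-1)*depth[...,None]
    return (P-cal["tvec"])@R
def lplate(cal,p,d,box,z=10):
    u0,v0,u1,v1=box; hsv=cv2.cvtColor(p,cv2.COLOR_RGB2HSV)
    m=np.zeros(d.shape,np.uint8); s=np.s_[v0:v1,u0:u1]
    m[s]=((hsv[...,2]>165)&(hsv[...,1]<45))[s]
    cs,_=cv2.findContours(m,cv2.RETR_EXTERNAL,cv2.CHAIN_APPROX_NONE)
    c=max(cs,key=cv2.contourArea); f=np.zeros_like(m); cv2.drawContours(f,[c],-1,1,-1)
    poly=cv2.approxPolyDP(c,3.5,True)[:,0]
    dark=(f>0)&(hsv[...,2]<90); n,_,st,ce=cv2.connectedComponentsWithStats(dark.astype(np.uint8))
    discs=[(plane(cal,ce[i],z)[0,:2].round(1),st[i,4]) for i in range(1,n) if st[i,4]>8]
    W=cloud(cal,d); fin=W[(f>0)&(W[...,2]>z+15)]
    q=np.argwhere(f)[:,::-1]
    print("poly",plane(cal,poly,z)[:,:2].round(0).tolist()); print("discs",discs)
    print("centroid",plane(cal,q,z)[:,:2].mean(0).round(1),"fin",len(fin),fin.mean(0).round(1) if len(fin) else "", fin[:,2].max() if len(fin) else "")
E
python3 - <<'E'
from rig import vision
from h import *
p=np.load("top0c.npy");d=np.load("top0.npy");c=vision.calibration("top")
for b in((110,180,185,235),(325,165,390,232),(238,230,280,262)):lplate(c,p,d,b)
m=((p.max(2)<75)).astype(np.uint8); m[:145]=0;m[212:]=0;m[:,:222]=0;m[:,312:]=0
cs,_=cv2.findContours(m,0,1);k=max(cs,key=cv2.contourArea)
print("tray",plane(c,cv2.boxPoints(cv2.minAreaRect(k)),14)[:,:2].round(1).tolist())
a=cv2.resize(p[175:240,105:190],None,fx=4.5,fy=4.5,interpolation=2);b=cv2.resize(p[165:230,315:400],None,fx=4.5,fy=4.5,interpolation=2)
cv2.imwrite("pics/crop1.png",np.hstack([a,b])[:,:,::-1])
E
```

```text
poly [[447.0, 422.0], [444.0, 375.0], [515.0, 380.0], [525.0, 344.0], [502.0, 329.0], [499.0, 269.0], [546.0, 268.0], [555.0, 412.0]]
discs [(array([530. , 392.9]), np.int32(26)), (array([522.4, 291.5]), np.int32(30)), (array([469.1, 395.1]), np.int32(32))]
centroid [511.8 357.5] fin 53 [504.6 349.9  80.9] 1721.4812292017475
poly [[629.0, -356.0], [604.0, -316.0], [557.0, -352.0], [540.0, -335.0], [568.0, -385.0], [547.0, -401.0], [516.0, -342.0], [533.0, -322.0], [502.0, -283.0], [459.0, -299.0], [544.0, -418.0]]
discs [(array([ 597., -349.]), np.int32(32)), (array([ 488.9, -306.5]), np.int32(31))]
centroid [ 540.2 -344.6] fin 53 [ 513.8 -330.   177.6] 1721.4812292017475
poly [[410.0, -70.0], [413.0, -47.0], [380.0, -41.0], [383.0, 4.0], [399.0, 15.0], [373.0, 27.0], [354.0, 4.0], [351.0, -65.0]]
discs [(array([398. , -58.7]), np.int32(11)), (array([363., -53.]), np.int32(12))]
centroid [376.3 -30. ] fin 31 [355.9 -39.1 198.3] 1721.4812292017475
tray [[664.0, 74.9], [690.3, -155.8], [652.3, -159.7], [626.1, 70.0]]
```

View pics/crop1.png

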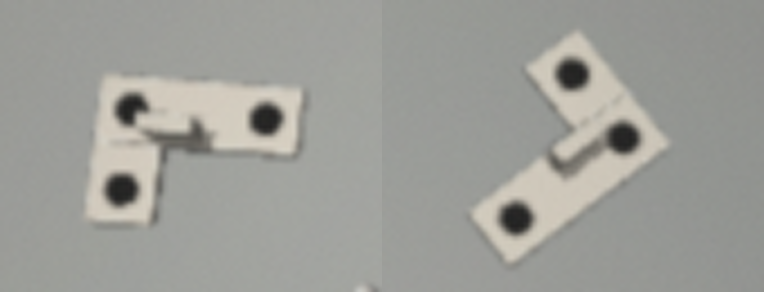

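The crop confirms both: white, L-shaped, tall fin, three discs. From the discs, the right plate B is at about (540,-347) with yaw 37°, and the left plate A at about (512,356) with yaw 176°. I'll move over B while I re-measure the tray.

Call:
{"fn": "move_arm", "kwargs": {"plan": [[[0.02,-0.005,0],0,100],[[0.038,-0.0105,0],0,100],[[0.038,-0.0105,0],0,100],[[0.038,-0.0105,0],0,100],[[0.038,-0.0105,0],0,100]]}}

```text
clock: 0.52
eef_pos: [370.2, -475.5, 247.9]
tcp_rot: [-3.141, 0.0, 0.369]
contact_force: [0.6, -0.0, 0.5]
opening: 1.002
```

Call:
{"fn": "move_arm", "kwargs": {"plan": [[[0.038,-0.0105,0],0,100],[[0.038,-0.0105,0],0,100],[[0.038,-0.0105,0],0,100],[[0.038,-0.0105,0],0,100],[[0.038,-0.0105,0],0,100]]}}

```text
clock: 0.93
eef_pos: [528.6, -357.6, 248.0]
tcp_rot: [-3.141, 0.0, 0.37]
contact_force: [0.9, -0.8, -0.8]
opening: 0.997
```

Call:
{"fn": "move_arm", "kwargs": {"plan": [[[0.015,-0.004,0],0,100],[[0,0,0],-7,100],[[0,0,0],-7,100],[[0,0,0],-7,100],[[0,0,0],-7,100]]}}

```text
clock: 1.35
eef_pos: [539.7, -349.9, 247.8]
tcp_rot: [-3.141, 0.0, 0.865]
contact_force: [-0.4, -0.1, -0.3]
opening: 0.997
```

Call:
{"fn": "move_arm", "kwargs": {"plan": [[[0,0,0],-7,100],[[0,0,0],-7,100],[[0,0,0],-7,100],[[0,0,0],-7,100],[[0,0,0],-7,100]]}}

```text
clock: 1.77
eef_pos: [539.5, -350.2, 247.9]
tcp_rot: [-3.141, -0.0, 1.475]
contact_force: [0.3, -0.9, 1.1]
opening: 0.996
```

Call:
{"fn": "move_arm", "kwargs": {"plan": [[[0,0,0],-7,100],[[0,0,0],-7,100],[[0,0,0],-7,100],[[0,0,0],-7,100],[[0,0,0],-7,100]]}}

```text
clock: 2.18
eef_pos: [539.4, -350.2, 247.9]
tcp_rot: [-3.141, -0.001, 2.086]
contact_force: [-1.0, -0.9, -0.4]
opening: 1.0
```

Run:
```python
from rig import vision,r
from h import *
p=np.load("top0c.npy");c=vision.calibration("top")
hsv=cv2.cvtColor(p,cv2.COLOR_RGB2HSV); print("V table",hsv[215,270],"floor",hsv[177,267])
m=(hsv[...,2]<100).astype(np.uint8); m[:145]=0;m[212:]=0;m[:,:222]=0;m[:,312:]=0
m=cv2.morphologyEx(m,cv2.MORPH_CLOSE,np.ones((7,7)))
cs,_=cv2.findContours(m,0,1);k=max(cs,key=cv2.contourArea);rc=cv2.minAreaRect(k);print(rc)
B=plane(c,cv2.boxPoints(rc),10)[:,:2];print(B.round(1).tolist(),B.mean(0),[np.linalg.norm(B[i]-B[i-1]).round(1) for i in range(4)])
s=r.sense();print(s["clock"],s["eef_pos"],np.degrees(s["tcp_rot"]),s["qpos"])
p,d=vision.grab_frame("wrist");cv2.imwrite("pics/w1.png",p[:,:,::-1]);print(vision.calibration("wrist"))
```

```text
V table [ 30   5 162] floor [90  3 84]
((266.8934326171875, 176.827880859375), (41.46536636352539, 71.70429992675781), 84.80557250976562)
[[667.4, 77.7], [692.5, -161.9], [550.8, -175.3], [526.1, 60.8]] [609.23002759 -49.64534455] [np.float64(142.3), np.float64(240.9), np.float64(142.4), np.float64(237.4)]
2.1833 [ 539.43161379 -350.20522712  247.86119298] [-1.79964744e+02 -4.22432524e-02  1.19520015e+02] [-5.78047883e-01  3.81795502e-01  1.59192253e+00 -2.25649159e-04
  1.16881224e+00 -1.09318118e+00]
{'intrinsics': array([[325.1922621 ,   0.        , 279.01906329],
       [  0.        , 325.1922621 , 210.52524611],
       [  0.        ,   0.        ,   1.        ]]), 'rvec': array([-2.7259368 , -0.73395347, -0.12180313]), 'tvec': array([-292.06379609, -583.84477266,  195.28755836])}
```

View pics/w1.png

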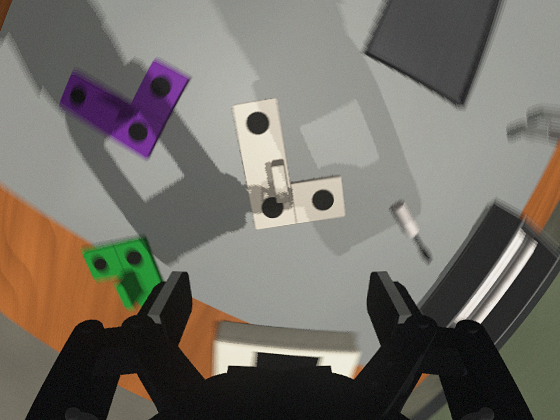

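The wrist view shows the white plate B, with its discs at (258,122), (272,207) and (323,200) and its fin at (278,178). Purple at (125,110) and green at (125,265) are the look-alikes. Next I'll refine B from these discs.

```bash
cat >> h.py <<'E'
def fisheye(cal,uv,z):
    K=cal["intrinsics"]; x=(np.atleast_2d(uv)-K[:2,2])/K[0,0]
    th=np.linalg.norm(x,axis=1); d=np.c_[x/th[:,None]*np.sin(th)[:,None],np.cos(th)]
    R=cv2.Rodrigues(cal["rvec"])[0]; C=-R.T@cal["tvec"]; d=d@R
    return C+d*((z-C[2])/d[:,2])[:,None]
def pose(bar,foot,z0=0):
    """discs at local (-15,64) and (45,-36)"""
    v=foot[:2]-bar[:2]; psi=np.arctan2(v[1],v[0])-np.arctan2(-100,60)
    c,s=np.cos(psi),np.sin(psi); o=(bar+foot)[:2]/2-np.array([[c,-s],[s,c]])@[15,14]
    return o.round(1),np.degrees(psi).round(1),np.linalg.norm(v).round(1)
def goal(s,xy,z,yaw):
    """tool-axis shift (mm) at the present yaw, then tool turn (deg)"""
    a=s["tcp_rot"][2]; d=np.array([*xy,z])-s["eef_pos"]
    print("shift",(d@np.array([[np.cos(a),np.sin(a),0],[np.sin(a),-np.cos(a),0],[0,0,-1]]).T).round(1),
      "turn",((np.degrees(a)-yaw+180)%360-180).round(2))
E
python3 - <<'E'
from rig import vision,r
from h import *
c=vision.calibration("wrist");s=r.sense();p=cv2.imread("pics/w1.png")
g=p.max(2)
def ref(u,v):
    m=(g[v-14:v+15,u-14:u+15]<80).astype(np.uint8); n,l,st,ce=cv2.connectedComponentsWithStats(m); i=1+st[1:,4].argmax(); print(st[i,4]);return ce[i]+[u-14,v-14]
D=fisheye(c,np.array([ref(258,122),ref(323,200)]),10);print(D.round(1));o,y,l=pose(D[0],D[1]);print(o,y,l)
goal(s,o,33,y+90)
E
```

```text
362
328
[[ 488.3 -307.    10. ]
 [ 597.9 -346.4   10. ]]
[ 540.3 -347. ] 39.3 116.5
shift [  2.4   2.3 214.9] turn -9.26
```

Call:
{"fn": "move_arm", "kwargs": {"plan": [[[0.0024,0.0023,0.01],-7,100],[[0,0,0.035],-2,100],[[0,0,0.04],0,100],[[0,0,0.04],0,100],[[0,0,0.04],0,100]]}}

```text
clock: 2.65
eef_pos: [540.5, -347.0, 81.9]
tcp_rot: [3.141, 0.001, 2.234]
contact_force: [0.4, -1.0, 0.3]
opening: 1.001
```

Call:
{"fn": "move_arm", "kwargs": {"plan": [[[0,0,0.03],0,100],[[0,0,0.015],0,100],[[0,0,0.005],0,50],[[0,0,0],0,0],[[0,0,0],0,0]], "grip_force": 60}}

```text
clock: 3.07
eef_pos: [541.2, -347.2, 34.0]
tcp_rot: [3.141, 0.001, 2.236]
contact_force: [0.3, -0.0, 0.9]
opening: 0.605
```

Call:
{"fn": "move_arm", "kwargs": {"plan": [[[0,0,0],0,0],[[0,0,0],0,0],[[0,0,0],0,0],[[0,0,0],0,0],[[0,0,0],0,0]]}}

```text
clock: 3.48
eef_pos: [541.7, -347.4, 34.9]
tcp_rot: [3.141, 0.002, 2.237]
contact_force: [-0.8, 0.2, 7.6]
opening: 0.155
```

Call:
{"fn": "move_arm", "kwargs": {"plan": [[[0,0,-0.005],0,0],[[0,0,-0.01],0,0],[[0,0,-0.02],0,0],[[0,0,-0.02],0,0],[[0,0,-0.02],0,0]]}}

```text
clock: 3.9
eef_pos: [540.6, -346.6, 109.7]
tcp_rot: [-3.142, -0.0, 2.237]
contact_force: [-0.2, 0.3, -0.8]
opening: 0.152
```

Run:
```python
from rig import vision,r
from h import *
s=r.sense();print(s["clock"],s["eef_pos"],np.degrees(s["tcp_rot"]),s["opening"],s["contact_force"],s["wrist_torque"])
p,d=vision.grab_frame("wrist");cv2.imwrite("pics/w2.png",p[:,:,::-1])
t=np.radians(6);R=np.array([[np.cos(t),-np.sin(t)],[np.sin(t),np.cos(t)]]);T=np.array([609.2,-49.6])
print(T+R@[-15,-44],T+R@[15,44]); goal(s,T+R@[-15,-44],110,96)
```

```text
3.9 [ 540.64721786 -346.61571314  109.71587912] [-1.79996604e+02 -1.55413590e-02  1.28183092e+02] 0.152167282824738 [-0.218637    0.33485523 -0.77574965] [-0.01021074 -0.06507756  0.00351277]
[598.88142395 -94.92689035] [619.51857605  -4.27310965]
shift [161.8 201.4  -0.3] turn 32.18
```

View pics/w2.png

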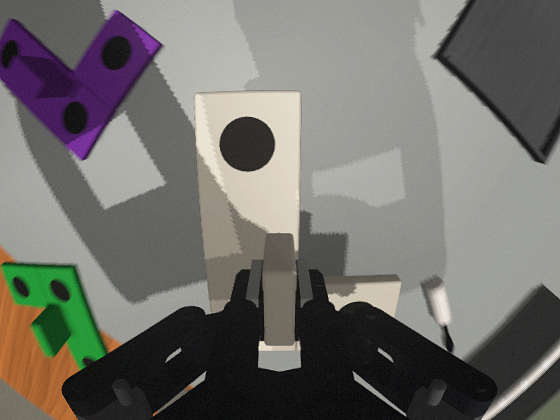

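Plate B is held by the fin, with its bar disc at (247,144). I'll carry it over the tray.

Call:
{"fn": "move_arm", "kwargs": {"plan": [[[0.0097,0.0121,0],0,0],[[0.0194,0.0242,0],0,0],[[0.0259,0.0322,0],0,0],[[0.0259,0.0322,0],0,0],[[0.0259,0.0322,0],0,0]]}}

```text
clock: 4.37
eef_pos: [578.7, -178.4, 107.9]
tcp_rot: [-3.141, -0.001, 2.236]
contact_force: [0.3, 0.7, -0.6]
opening: 0.158
```

Call:
{"fn": "move_arm", "kwargs": {"plan": [[[0.0259,0.0322,0],0,0],[[0.0194,0.0242,0],0,0],[[0.0097,0.0121,0],3,0],[[0,0,0],6,0],[[0,0,0],6,0]]}}

```text
clock: 4.78
eef_pos: [598.7, -92.6, 107.8]
tcp_rot: [-3.141, -0.001, 1.973]
contact_force: [-0.0, 1.1, -1.0]
opening: 0.153
```

Call:
{"fn": "move_arm", "kwargs": {"plan": [[[0,0,0],6,0],[[0,0,0],6,0],[[0,0,0],4,0],[[0,0,0],1.2,0],[[0,0,0],0,0]]}}

```text
clock: 5.2
eef_pos: [598.6, -94.5, 107.9]
tcp_rot: [-3.141, -0.0, 1.676]
contact_force: [0.2, -0.6, -1.0]
opening: 0.154
```

Run:
```python
from rig import vision,r
from h import *
s=r.sense();c=vision.calibration("wrist")
p,d=vision.grab_frame("wrist");cv2.imwrite("pics/w3.png",p[:,:,::-1])
m=(p.max(2)<80).astype(np.uint8);m[:100]=0;m[190:]=0;m[:,:205]=0;m[:,292:]=0
n,l,st,ce=cv2.connectedComponentsWithStats(m);i=1+st[1:,4].argmax();print(st[i],ce[i])
D=fisheye(c,ce[i],s["eef_pos"][2]-34.5+10)[0];a=s["tcp_rot"][2]-np.pi/2
R=np.array([[np.cos(a),-np.sin(a)],[np.sin(a),np.cos(a)]])
print("bar disc in plate axes about TCP (expect -15,64):",R.T@(D[:2]-s["eef_pos"][:2]))
print(s["clock"],s["eef_pos"],np.degrees(s["tcp_rot"]),s["opening"]);goal(s,(598.9,-94.9),37,96)
```

```text
[ 220  117   54   54 2309] [246.78951927 143.70420095]
bar disc in plate axes about TCP (expect -15,64): [-14.07499135  65.86375847]
5.2 [598.58663153 -94.45028841 107.91532749] [-1.79950537e+02 -2.07549837e-02  9.60340950e+01] 0.1540026955780139
shift [-0.5  0.3 70.9] turn 0.03
```

View pics/w3.png

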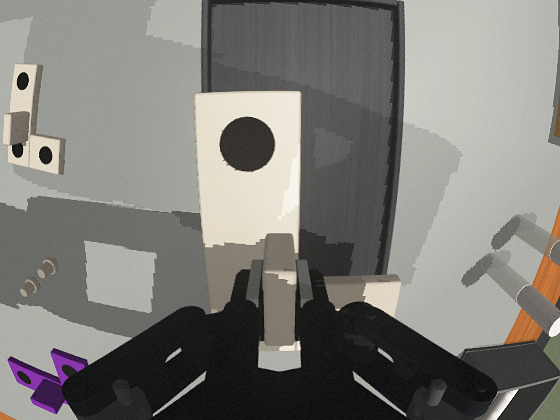

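The tray's long walls run parallel to the held plate, with the rim's left edge near u=205 and right edge near u=402 in rows 40–80. I'll check the lateral fit against them before lowering.

Run:
```python
from rig import vision,r
from h import *
c=vision.calibration("wrist");t=np.radians(6);R=np.array([[np.cos(t),-np.sin(t)],[np.sin(t),np.cos(t)]]);T=np.array([609.2,-49.6])
g=cv2.imread("pics/w3.png").max(2).astype(int)
for v in(40,60,80,140,200):
    l=190+np.abs(np.diff(g[v,190:225])).argmax();q=380+np.diff(g[v,380:420]).argmax()
    print(v,l,q,[((R.T@(fisheye(c,[u+.5,v],14)[0,:2]-T)).round(1)).tolist() for u in(l,q)])
```

```text
40 200 404 [[-67.2, 86.2], [71.7, 90.4]]
60 200 404 [[-67.1, 72.0], [71.7, 75.8]]
80 200 404 [[-67.2, 58.2], [71.9, 61.5]]
140 219 401 [[-54.9, 16.5], [71.8, 18.9]]
200 198 396 [[-72.1, -26.1], [72.1, -25.4]]
```

The rim's lateral fit is within 2 mm, so I'll lower.

Call:
{"fn": "move_arm", "kwargs": {"plan": [[[-0.0025,0.001,0.008],0,0],[[0,0,0.018],0,0],[[0,0,0.02],0,0],[[0,0,0.01],0,0],[[0,0,0.005],0,0]]}}

```text
clock: 5.67
eef_pos: [599.1, -97.3, 45.2]
tcp_rot: [-3.139, -0.001, 1.676]
contact_force: [-0.0, 0.4, -1.3]
opening: 0.156
```

Call:
{"fn": "move_arm", "kwargs": {"plan": [[[0,0,0.004],0,0],[[0,0,0.002],0,0],[[0,0,0.001],0,0],[[0,0,0.001],0,0],[[0,0,0],0,0]]}}

```text
clock: 6.08
eef_pos: [600.7, -97.5, 39.8]
tcp_rot: [3.141, 0.0, 1.675]
contact_force: [-0.0, -0.1, -0.3]
opening: 0.153
```

Call:
{"fn": "move_arm", "kwargs": {"plan": [[[0,0,0.001],0,0],[[0,0,0.001],0,0],[[0,0,0],0,0],[[0,0,0],0,40],[[0,0,0],0,60]]}}

```text
clock: 6.5
eef_pos: [600.5, -97.5, 37.5]
tcp_rot: [3.141, 0.0, 1.675]
contact_force: [0.2, -0.2, -0.6]
opening: 0.429
```

Call:
{"fn": "move_arm", "kwargs": {"plan": [[[0,0,0],0,60],[[0,0,0],0,60],[[0,0,0],0,60],[[0,0,-0.01],0,60],[[0,0,-0.03],0,60]]}}

```text
clock: 6.92
eef_pos: [597.6, -97.0, 74.5]
tcp_rot: [-3.135, -0.002, 1.675]
contact_force: [-0.0, -0.1, -0.5]
opening: 0.601
```

Call:
{"fn": "move_arm", "kwargs": {"plan": [[[0,0,-0.04],0,100],[[0,0,-0.04],0,100],[[0,0,-0.04],0,100],[[0,0,-0.03],0,100],[[0,0,0],0,100]]}}

```text
clock: 7.33
eef_pos: [603.8, -98.0, 235.3]
tcp_rot: [3.131, 0.003, 1.675]
contact_force: [0.9, -0.6, 0.8]
opening: 1.001
```

Run:
```python
from rig import vision,r
from h import *
s=r.sense();print(s["clock"],s["eef_pos"],np.degrees(s["tcp_rot"]),s["opening"],s["contact_force"])
p,d=vision.grab_frame("wrist");cv2.imwrite("pics/w4.png",p[:,:,::-1])
goal(s,(511.7,356.5),s["eef_pos"][2],86.3)
```

```text
7.3333 [603.77537538 -98.00960061 235.34198024] [1.79378324e+02 1.69385614e-01 9.59873954e+01] 1.0009163497875528 [ 0.88038569 -0.61621857  0.77018931]
shift [461.6 -44.2   0. ] turn 9.69
```

View pics/w4.png

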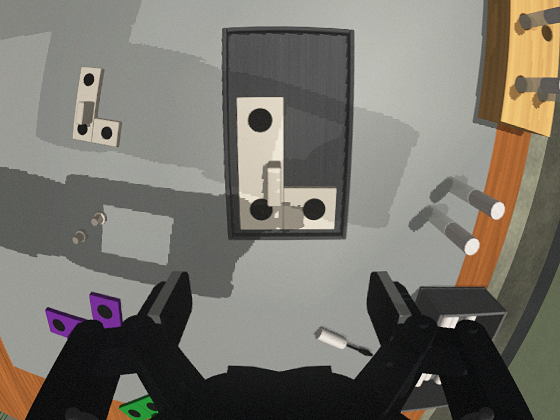

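B lies well inside the tray, discs at (260,120), (260,208) and (314,208). The far part of the tray is free, and the small plate at (88,110) hasn't been touched. On to plate A.

Call:
{"fn": "move_arm", "kwargs": {"plan": [[[0.015,-0.002,0],0,100],[[0.03,-0.003,0],0,100],[[0.039,-0.004,0],0,100],[[0.039,-0.004,0],0,100],[[0.039,-0.004,0],0,100]]}}

```text
clock: 7.8
eef_pos: [564.4, 63.7, 225.6]
tcp_rot: [-3.138, -0.0, 1.674]
contact_force: [1.4, -0.3, -0.3]
opening: 0.999
```

Call:
{"fn": "move_arm", "kwargs": {"plan": [[[0.039,-0.004,0],0,100],[[0.039,-0.004,0],0,100],[[0.039,-0.004,0],0,100],[[0.039,-0.004,0],0,100],[[0.039,-0.004,0],0,100]]}}

```text
clock: 8.22
eef_pos: [523.9, 255.6, 225.6]
tcp_rot: [-3.139, 0.001, 1.675]
contact_force: [0.4, -0.7, -0.4]
opening: 0.998
```

Call:
{"fn": "move_arm", "kwargs": {"plan": [[[0.039,-0.004,0],0,100],[[0.036,-0.003,0],0,100],[[0.02,0,0],0,100],[[0.01,0,0],5,100],[[0,0,0],4.7,100]]}}

```text
clock: 8.63
eef_pos: [506.1, 359.9, 225.3]
tcp_rot: [-3.139, 0.001, 1.505]
contact_force: [0.3, -0.1, 0.2]
opening: 1.004
```

Call:
{"fn": "move_arm", "kwargs": {"plan": [[[0,0,0],0,100],[[0,0,0],0,100]]}}

```text
clock: 8.8
eef_pos: [507.1, 357.3, 225.8]
tcp_rot: [-3.139, 0.002, 1.509]
contact_force: [0.1, -0.9, -0.2]
opening: 0.998
```

Run:
```python
from rig import vision,r
from h import *
s=r.sense();print(s["clock"],s["eef_pos"],np.degrees(s["tcp_rot"]))
c=vision.calibration("wrist");p,d=vision.grab_frame("wrist");cv2.imwrite("pics/w5.png",p[:,:,::-1])
h=cv2.cvtColor(p,cv2.COLOR_RGB2HSV);w=((h[...,2]>90)&(h[...,1]<60)).astype(np.uint8)
n,l,st,ce=cv2.connectedComponentsWithStats((p.max(2)<85).astype(np.uint8))
for i in range(1,n):
    if 100<st[i,4]<900 and ce[i][1]<270: print(st[i,4],ce[i].round(1),fisheye(c,ce[i],10)[0,:2].round(1))
goal(s,(511.7,356.5),34,86.3)
```

```text
8.8 [507.0655171  357.31331775 225.77862797] [-1.79869504e+02  9.90034295e-02  8.64645076e+01]
224 [473.2  11.5] [745.1 555.7]
431 [241.8 150. ] [470.4 395.2]
438 [298.6 150.1] [530.1 391.4]
212 [504.1 190. ] [797.5 336.1]
235 [475.5 208.3] [752.7 313.8]
249 [444.2 227.4] [708.1 291.2]
371 [296.5 237.1] [523.5 292.2]
shift [ -0.5   4.7 191.8] turn 0.16
```

View pics/w5.png

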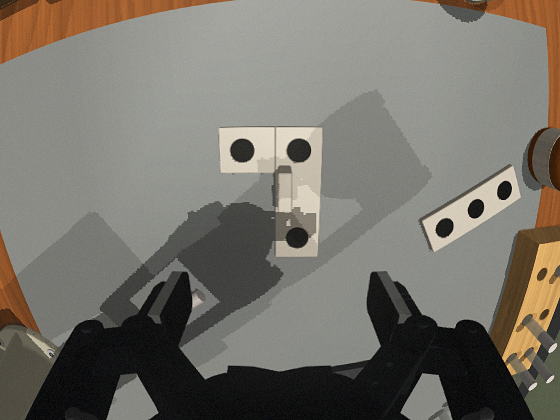

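Wrist view: plate A has discs at (242,150), (299,150) and (296,237). That puts its origin at (512.8,356.7) with yaw 176.3, matching the top view. The finless bar at (470,208) isn't one of ours. I'll descend and grip.

Call:
{"fn": "move_arm", "kwargs": {"plan": [[[-0.0005,0.0055,0.02],0,100],[[0,0,0.04],0,100],[[0,0,0.04],0,100],[[0,0,0.04],0,100],[[0,0,0.03],0,100]]}}

```text
clock: 9.27
eef_pos: [512.6, 355.0, 54.1]
tcp_rot: [-3.139, 0.002, 1.507]
contact_force: [0.2, -0.0, -0.1]
opening: 1.0
```

Call:
{"fn": "move_arm", "kwargs": {"plan": [[[0,0,0.015],0,100],[[0,0,0.006],0,50],[[0,0,0],0,0],[[0,0,0],0,0],[[0,0,0],0,0]]}}

```text
clock: 9.68
eef_pos: [514.8, 357.1, 37.9]
tcp_rot: [3.14, -0.002, 1.506]
contact_force: [0.4, 0.3, -0.3]
opening: 0.456
```

Call:
{"fn": "move_arm", "kwargs": {"plan": [[[0,0,0],0,0],[[0,0,0],0,0],[[0,0,0],0,0],[[0,0,0],0,0],[[0,0,0],0,0]]}}

```text
clock: 10.1
eef_pos: [514.7, 357.1, 37.9]
tcp_rot: [3.14, -0.001, 1.506]
contact_force: [-1.0, -1.2, 6.9]
opening: 0.151
```

Call:
{"fn": "move_arm", "kwargs": {"plan": [[[0,0,-0.005],0,0],[[0,0,-0.01],0,0],[[0,0,-0.025],0,0],[[0,0,-0.025],0,0],[[0,0,-0.015],0,0]]}}

```text
clock: 10.52
eef_pos: [514.6, 357.1, 119.4]
tcp_rot: [3.14, -0.002, 1.506]
contact_force: [-0.1, 0.7, -1.2]
opening: 0.155
```

Call:
{"fn": "move_arm", "kwargs": {"plan": [[[0,0,-0.005],0,0],[[0,0,0],0,0]]}}

```text
clock: 10.68
eef_pos: [514.6, 357.1, 123.3]
tcp_rot: [3.139, -0.002, 1.506]
contact_force: [-0.6, -0.0, -2.0]
opening: 0.148
```

Run:
```python
from rig import vision,r
from h import *
s=r.sense();print(s["clock"],s["eef_pos"],np.degrees(s["tcp_rot"]),s["opening"])
goal(s,(619.7,-4.5),s["eef_pos"][2],96)
```

```text
10.6833 [514.64325066 357.10351106 123.29917821] [ 1.79859527e+02 -1.11732189e-01  8.62904631e+01] 0.14830035134452546
shift [-354.   128.2    0. ] turn -9.71
```

Call:
{"fn": "move_arm", "kwargs": {"plan": [[[-0.0177,0.0064,0],0,0],[[-0.0319,0.0115,0],0,0],[[-0.0354,0.0128,0],0,0],[[-0.0354,0.0128,0],0,0],[[-0.0354,0.0128,0],0,0]]}}

```text
clock: 11.1
eef_pos: [559.2, 195.7, 120.0]
tcp_rot: [-3.14, 0.001, 1.507]
contact_force: [-0.3, 0.2, -1.4]
opening: 0.152
```

Call:
{"fn": "move_arm", "kwargs": {"plan": [[[-0.0354,0.0128,0],0,0],[[-0.0354,0.0128,0],0,0],[[-0.0354,0.0128,0],0,0],[[-0.0354,0.0128,0],0,0],[[-0.0319,0.0115,0],0,0]]}}

```text
clock: 11.52
eef_pos: [610.7, 18.0, 120.0]
tcp_rot: [-3.14, 0.0, 1.506]
contact_force: [0.7, 0.6, -2.2]
opening: 0.158
```

Call:
{"fn": "move_arm", "kwargs": {"plan": [[[-0.0177,0.0064,0],0,0],[[-0.0071,0.0026,0],-4,0],[[0,0,0],-5.7,0],[[0,0,0],0,0],[[0,0,0],0,0]]}}

```text
clock: 11.93
eef_pos: [617.8, -5.2, 120.1]
tcp_rot: [-3.14, -0.0, 1.672]
contact_force: [0.5, -0.1, -1.8]
opening: 0.152
```

Run:
```python
from rig import vision,r
from h import *
s=r.sense();c=vision.calibration("wrist");print(s["clock"],s["eef_pos"],np.degrees(s["tcp_rot"]),s["opening"])
goal(s,(619.7,-4.5),41,96)
p,d=vision.grab_frame("wrist");cv2.imwrite("pics/w6.png",p[:,:,::-1])
n,l,st,ce=cv2.connectedComponentsWithStats((p.max(2)<80).astype(np.uint8))
a=s["tcp_rot"][2]-np.pi/2+np.pi;R=np.array([[np.cos(a),-np.sin(a)],[np.sin(a),np.cos(a)]])
for i in range(1,n):
    if 900<st[i,4]<4000: print(st[i,4],ce[i].round(1),R.T@(fisheye(c,ce[i],s["eef_pos"][2]-38+10)[0,:2]-s["eef_pos"][:2]))
```

```text
11.9333 [617.82351273  -5.15411949 120.14746113] [-1.79887501e+02 -1.70306114e-02  9.58106617e+01] 0.1515733142914609
shift [ 0.5  1.9 79.1] turn -0.19
1807 [190.6 204.6] [ 43.90722525 -35.26000407]
1971 [309.1 204.7] [-15.69392253 -35.28804933]
1467 [ 89.  226.4] [108.15284538 -22.35911724]
```

View pics/w6.png

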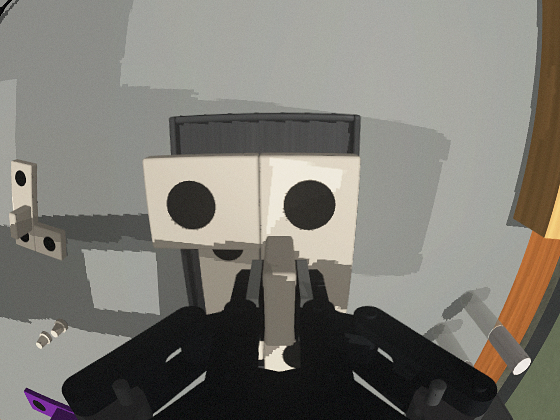

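A is held within 1 mm of nominal, with its foot over the free far-left corner. I'll lower it.

Call:
{"fn": "move_arm", "kwargs": {"plan": [[[0.0005,0.001,0.008],0,0],[[0,0,0.02],0,0],[[0,0,0.022],0,0],[[0,0,0.014],0,0],[[0,0,0.005],0,0]]}}

```text
clock: 12.4
eef_pos: [617.7, -3.9, 49.3]
tcp_rot: [-3.138, -0.0, 1.675]
contact_force: [-0.7, -1.0, -1.7]
opening: 0.153
```

Call:
{"fn": "move_arm", "kwargs": {"plan": [[[0,0,0.003],0,0],[[0,0,0.002],0,0],[[0,0,0.001],0,0],[[0,0,0],0,0],[[0,0,0],0,0]]}}

```text
clock: 12.82
eef_pos: [620.1, -4.4, 47.0]
tcp_rot: [3.14, 0.0, 1.675]
contact_force: [-0.6, -0.6, -0.9]
opening: 0.152
```

Call:
{"fn": "move_arm", "kwargs": {"plan": [[[0,0,0.002],0,0],[[0,0,0.002],0,0],[[0,0,0.001],0,0],[[0,0,0],0,0],[[0,0,0],0,0]]}}

```text
clock: 13.23
eef_pos: [619.5, -4.5, 41.2]
tcp_rot: [-3.141, -0.0, 1.675]
contact_force: [0.5, -0.1, 0.1]
opening: 0.156
```

Call:
{"fn": "move_arm", "kwargs": {"plan": [[[0,0,0.001],0,0],[[0,0,0],0,0],[[0,0,0],0,0]]}}

```text
clock: 13.48
eef_pos: [619.7, -4.5, 40.9]
tcp_rot: [3.141, 0.0, 1.675]
contact_force: [-2.2, -0.6, 5.5]
opening: 0.151
```

Floor contact (5.5 N). I'll release and lift clear.

Call:
{"fn": "move_arm", "kwargs": {"plan": [[[0,0,0],0,40],[[0,0,0],0,60],[[0,0,0],0,60],[[0,0,0],0,60],[[0,0,-0.01],0,60]]}}

```text
clock: 13.9
eef_pos: [618.4, -4.4, 48.9]
tcp_rot: [-3.139, -0.0, 1.675]
contact_force: [-0.4, -0.3, -0.1]
opening: 0.595
```

Call:
{"fn": "move_arm", "kwargs": {"plan": [[[0,0,-0.03],0,60],[[0,0,-0.04],0,60],[[0,0,-0.04],0,60],[[0,0,-0.04],0,60],[[0,0,-0.03],0,60]]}}

```text
clock: 14.32
eef_pos: [620.3, -4.5, 234.7]
tcp_rot: [3.138, 0.0, 1.675]
contact_force: [0.2, 0.8, -0.8]
opening: 0.599
```

Call:
{"fn": "move_arm", "kwargs": {"plan": [[[-0.04,0,0],0,60],[[-0.04,0,0],0,60],[[-0.04,0,0],0,60],[[0,0,0],0,60],[[0,0,0],0,60]]}}

```text
clock: 14.73
eef_pos: [632.0, -125.8, 230.9]
tcp_rot: [3.141, 0.0, 1.672]
contact_force: [0.4, 0.5, -0.7]
opening: 0.595
```

Run:
```python
from rig import vision,r
from h import *
s=r.sense();c=vision.calibration("wrist");print(s["clock"],s["eef_pos"],s["contact_force"])
p,d=vision.grab_frame("wrist");cv2.imwrite("pics/w7.png",p[:,:,::-1])
t=np.radians(6);R=np.array([[np.cos(t),-np.sin(t)],[np.sin(t),np.cos(t)]]);T=np.array([609.2,-49.6])
n,l,st,ce=cv2.connectedComponentsWithStats((p.max(2)<70).astype(np.uint8))
for i in range(1,n):
    if 100<st[i,4]<900 and ce[i][1]<300: print(st[i,4],ce[i].round(1),(R.T@(fisheye(c,ce[i],13)[0,:2]-T)).round(1))
```

```text
14.7333 [ 632.02227144 -125.78898507  230.91810564] [ 0.42299752  0.51385113 -0.70140453]
416 [293.3  35.6] [30.8 79.2]
415 [235.3  36.7] [-29.  79.]
138 [266.7  77.5] [ 3.4 33.9]
435 [237.1  92. ] [-27.4  19.3]
423 [293.3 129.2] [ 30.9 -20.7]
371 [239.1 184.7] [-27.7 -80.7]
388 [294.3 184.2] [ 32.5 -80.4]
147 [ 86.4 294.6] [-263.  -238.5]
127 [ 52.9 299.7] [-336.9 -256.7]
```

View pics/w7.png

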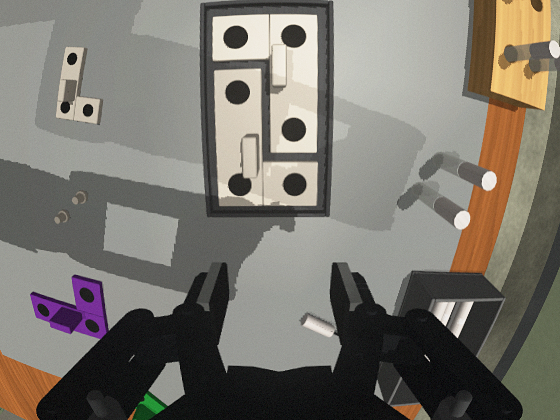

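All six discs are within 3 mm of where they should be. The plates interlock with gaps all round, and the small plate hasn't moved. Signing off.

```bash
python3 -c "
from rig import ticket
print(ticket.sign_off())"
```

```text
the job is handed in; nothing more can be done
None
```

Both large white L-plates are in the tray, turned 180° to each other and interlocked, fins up. I handed the job in at about 14.8 s of the 64 s allowed; sign-off gives no verdict.

**How:** I picked each plate up by its fin. The right-hand one went into the (-15, -44) place and the left-hand one into the (15, 44) place.

**Last checks (final wrist picture):**
- **Position:** all six discs lay within 3 mm of their nominal tray positions, with gaps visible all round and between the plates.
- **Flatness:** I judged this only indirectly. The disc positions fit the expected height, and the gripper was at the expected height at each release. The second plate showed floor contact at 5.5 N; the first showed no clear contact force before I let go, so it may have dropped a fraction of a millimetre.
- **Small plate:** it was never touched and looked unmoved, but I judged that by eye and did not re-measure it.
- **Robot:** the arm was clear of everything at hand-in, with about zero contact force.

**Failed or disagreeing measurements:**
- **Tray:** my first colour mask caught only part of the tray. The second gave 142 × 239 mm against 140 × 240 mm nominal, and the wrist view of the rim agreed to about 2 mm.
- **Fins:** the fin positions from depth were spoiled by bad readings, so I used the discs instead.

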